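Shift the suction selector lever to the green-lamp position

ROBOT

A 6-joint arm with a two-finger parallel gripper is mounted at the origin on the work surface. World frame = base frame: x ahead of the robot, y to its left, z up, the work surface at z = 0. Lengths are in m, angles in rad, forces in N, time in s.
With the tool pointing down it reaches from about 0.3 to 0.875 m from the base axis. Payload 6.4 kg.
Tool frame: the origin (TCP) lies midway between the tips of the shut fingers; the grasp point (between the pads) lies 19 mm behind it (ctrl.pinch_z is the distance from the TCP to the grasp point, in m); z points along the fingers, y is the line along which they close (so a half turn about z gives the same grasp; the last joint's range is limited). The gripper opens to 85 mm and grips with 20 to 120 N. Pads are 22 mm wide; open, the fingers measure 114 mm over their backs; the gripper's body (76 mm by 85 mm) begins 54 mm behind the grasp point. The pads swing forward as they close: fully open they stand 13 mm farther back than shut.
Start: joints at [0.997, 0.181, 1.607, -0, 1.354, -0.206], TCP at [0.207, 0.537, 0.231] pointing down, gripper open.
Joint ranges: [-2.99, 2.99], [-0.89, 2.07], [0.3, 2.58], [-1.14, 4.28], [0, 2.63], [-3.12, 3.12]. Speed limits (rad/s): [2.57, 2.57, 3.01, 3.14, 3.14, 3.14].

INTERFACE

Orientations are given as a unit quaternion [w, x, y, z].
In Python, from bench import ctrl gives the robot as it stands.
- The arm moves only by the tool apply_moves, never from a script. Its argument "moves" is a list of rows, each an object with "jaw": the opening, from 0 (shut) to 1 (fully open); "offset": the shift along the tool's x, y, z in mm, a list of three; "rot": the turn, a rotation vector about the tool's x, y, z in degrees, a list of three. In form: [{"jaw": jaw, "offset": [dx, dy, dz], "rot": [ax, ay, az]}, ...]. A call has exactly 5 rows; each row shifts and turns the commanded pose from where the row before left it, along the tool's axes as they then stand; what a row does not reach is not made up. A row lasts 1/8 s, in which the tool goes at most 62.5 mm and 10.7 degrees, less where a joint would pass 70% of its speed; a pose out of reach is approached as far as the arm can. A call is refused whole if a number of a shift passes 62.5 or a number of a turn 10.7, either way. A call with a gripper value outside its range is refused whole. The fingers move at their own pace and stop on an object; the grip force is fixed at half the most. Time passes only in rows, so rows that do not move let the fingers close, or fill a call up. It gives the time, the measured TCP pose, the force, the opening and the grip force at its end, in the units of the state.
- ctrl.get_obs(): the state, without advancing time (a new reading comes with each control period).
- ctrl.camera(name): name is "side" or "top" or "wrist"; returns (picture, depth): 420x560x3 uint8, red, green, blue; 420x560 float32, m along the optical axis (not along the pixel's ray), 0 where there is no reading.
- ctrl.camera_params(name): a dict with "K" (3x3 intrinsics, pixels), "cam_to_world" (4x4, takes a point from camera to world coordinates); the wrist camera has in their place "mount" (4x4, takes a point from camera to tool coordinates, whose origin is the TCP and whose axes are the flange's). Camera axes: x right, y down, z forward; pixel columns grow to the right and rows downward; lengths in m; the calibration is good to about 2 mm. The wrist camera is an equidistant fisheye: a pixel r from the principal point sees the ray r / f radians off the axis. A picture is of the moment at which its call begins: read the wrist's pose just before it. camera_params takes no time and is no camera call.
- ctrl.hand_in(): hands the job in; it is judged then, once.
Trained networks look in the newest picture that a camera, given by its name, has taken for a name from the list of things; names that differ only in an ending like _2 or _b are one class to them, and where a whole thing is asked for, a point or a joint stands for the part that bears it (a point fixed in the world has none). Each returns a list of dicts, best first, with "score" (0 to 1); they miss things now and then, are a little off and sometimes report something else, mostly with a low value. They report only what shows in the picture. A call takes as long as a camera call.
- ctrl.outline_of(camera, target): "region" (420x560 bool, what is visible of it) and "position" ([column, row] in pixels, amid what is visible of it).
The state is a dict: "time_s": time; "q": joint angles; "dq": joint speeds; "joint_efforts": joint torques, N m; "eef_pos": TCP position; "eef_rot": TCP orientation; "wrist_force": force on the tool from outside, world axes, zero at the start; "torque": the same for the moment, N m; "opening": opening from 0.0 (shut) to 1.0 (fully open); "grasp_force": force on a finger pad.
Only numpy, scipy, OpenCV 4.12 (cv2) and the standard library are available. Lean on these libraries where they do the work, as an engineer would, in place of code of your own. Each camera call takes 0.05 s, during which the arm holds its last target. There are 200 camera calls.

TASK

The blue-knobbed lever of the bench suction selector stands in neutral in its H-shaped gate. Move it across the neutral slot to the side of the green lamp and then forward, fully home, into the position at the green lamp; do not put it into the amber lamp's position. Let go of it, and do not knock over or push away the dental articulator standing beside the selector.

Things in the scene. Friction and masses are not known exactly. Their poses are not given: they have to be found in the camera images.
- selector: Fixed white box, 200 (x) x 170 (y) x 104 mm high, alu top. Origin: underside centre, on the bench; x forward, away from robot (yaw to 25 deg), y left. H gate in the top over the origin: slots 18 mm wide along x at y = +-18 mm, x -33 to 33, joined by the neutral slot at x = 0. The 10 mm stem pivots at the origin: knob moves 1.76 x stem. Loose tooth cast and jar stand at its right.
- knob (a point): Centre of the lever's blue ball knob, 34 mm diameter, on a sphere of 180 mm radius about the selector's origin. Starts in neutral, within 12 mm of the middle in y, 4 mm in x. Home in a forward position it is 45 to 48 mm forward (selector x) of the origin, 25 to 37 mm to that side, 171 mm above the bench. About 2 to 4 N moves it; it stays where left; only the gate's edges stop it.
- green_lamp_top (a point): Top centre of the green lamp lens (18 mm diameter, 8 mm high) on the selector's top plate, 112 mm above the bench, 70 mm forward (selector x) of the selector's origin, beyond the forward end of the slot it marks: at selector y = +31 or -31 mm, which varies. The amber lamp, alike in shape, is at the other forward slot.
- articulator_mid (a point): Middle, 45 mm above the bench, of the loose dental articulator (black base 100 x 70 mm, blue upper arm, white, yellow and pink casts between; 85 mm high, 0.35 to 0.7 kg) that stands beside the selector; z up. It must be left alone.

How it is judged:
By the outcome, as a careful person would: the job done as asked, in the order asked, and still so for the second after the job is handed in, with the robot touching nothing.
It also fails if it takes over 32 s, if anything falls off the work surface, if the arm or the gripper's body presses on something with over 40 N, if the wrist force passes 120 N, or if a joint passes its speed limit or range.

## Working session

There is one attempt and no reset: what is moved stays moved. The work goes in short steps, Python scripts to look and compute and a tool call to move; the robot and the scene stay as the last step left them, time stands still between calls to the robot, and variables do not carry over. Pictures are saved under pics/ and viewed, at most 10 in all, crops included, and the job is handed in when it is done.

Besides the shell and the picture viewer there is one more tool, called as name([rows], argument=value, ...), one row to a line, values as JSON. apply_moves: Moves the arm, as the interface text tells. Its arguments: {"type":"object","properties":{"moves":{"type":"array"}},"required":["moves"]}

```bash
mkdir -p pics; cat > h.py <<'E'
import numpy as np, cv2
from bench import ctrl
def P(cam,uv,d):
    p=ctrl.camera_params(cam); K=np.array(p["K"]); T=np.array(p["cam_to_world"])
    c=np.array([(uv[0]-K[0,2])/K[0,0]*d,(uv[1]-K[1,2])/K[1,1]*d,d,1]); return (T@c)[:3]
def region_pts(cam,reg,dep):
    v,u=np.nonzero(reg&(dep>0)); return np.array([P(cam,(a,b),dep[b,a]) for a,b in zip(u,v)])
E
python3 - <<'E'
from h import *
o=ctrl.get_obs(); print(o['time_s'],o['eef_pos'],o['eef_rot'])
for c in ('top','side'):
    im,d=ctrl.camera(c); cv2.imwrite(f'pics/{c}.png',im[:,:,::-1]); np.save(f'pics/{c}.npy',d)
    for t in ('knob','green_lamp_top','articulator_mid','selector'):
        for r in ctrl.outline_of(c,t)[:2]:
            q=region_pts(c,r['region'],d)
            print(c,t,round(r['score'],2),r['position'],len(q),np.round(np.median(q,0),3) if len(q) else '',np.round(q.min(0),3) if len(q) else '',np.round(q.max(0),3) if len(q) else '')
E
```

```text
0.0 [0.20642753 0.53607996 0.23038225] [-3.10122879e-04  1.82844234e-01  9.83141513e-01 -8.09328769e-04]
top knob 0.79 [397.9, 228.2] 427 [ 0.506 -0.054  0.19 ] [ 0.492 -0.073  0.072] [ 0.523 -0.042  0.197]
top articulator_mid 0.79 [269.1, 210.9] 2328 [0.553 0.146 0.083] [ 0.5    0.088 -0.002] [0.62  0.201 0.089]Traceback (most recent call last):
  File "<stdin>", line 7, in <module>
  File "h.py", line 7, in region_pts
    v,u=np.nonzero(reg&(dep>0)); return np.array([P(cam,(a,b),dep[b,a]) for a,b in zip(u,v)])
                                                  ~^^^^^^^^^^^^^^^^^^^^
  File "h.py", line 4, in P
    p=ctrl.camera_params(cam); K=np.array(p["K"]); T=np.array(p["cam_to_world"])
ValueError: time passes only in moves, steps and waits
```

```bash
cat > h.py <<'E'
import numpy as np, cv2
from bench import ctrl
def P(cam,uv,d):
    p=ctrl.camera_params(cam); K=np.array(p["K"]); T=np.array(p["cam_to_world"])
    uv=np.atleast_2d(uv).astype(float); d=np.atleast_1d(d)
    c=np.c_[(uv[:,0]-K[0,2])/K[0,0]*d,(uv[:,1]-K[1,2])/K[1,1]*d,d]; return c@T[:3,:3].T+T[:3,3]
def region_pts(cam,reg,dep):
    v,u=np.nonzero(reg&(dep>0)); return P(cam,np.c_[u,v],dep[v,u])
E
python3 - <<'E'
from h import *
for c in ('side','top'):
    im,d=ctrl.camera(c); cv2.imwrite(f'pics/{c}.png',im[:,:,::-1]); np.save(f'pics/{c}.npy',d)
    for t in ('knob','green_lamp_top','selector'):
        for r in ctrl.outline_of(c,t)[:2]:
            q=region_pts(c,r['region'],d)
            print(c,t,round(r['score'],2),r['position'],len(q),np.round(np.median(q,0),3) if len(q) else '',np.round(q.min(0),3) if len(q) else '',np.round(q.max(0),3) if len(q) else '')
            if c=='top' and t=='selector':
                g=q[abs(q[:,2]-.104)<.004]; print(len(g),cv2.minAreaRect((g[:,:2]*1000).astype(np.float32)))
E
```

```text
side knob 0.59 [264.8, 261.7] 1019 [ 0.506 -0.065  0.182] [ 0.491 -0.077  0.078] [ 0.524 -0.048  0.198]
side green_lamp_top 0.5 [319.9, 281.1] 182 [ 0.581 -0.054  0.11 ] [ 0.571 -0.062  0.104] [ 0.593 -0.043  0.114]
side selector 0.75 [269.9, 328.7] 25821 [ 0.503 -0.106  0.103] [ 0.379 -0.171 -0.001] [0.658 0.172 0.198]
top green_lamp_top 0.52 [384.9, 190.6] 143 [ 0.581 -0.048  0.108] [ 0.571 -0.06   0.099] [ 0.593 -0.037  0.114]
top selector 0.82 [387.9, 237.2] 13073 [ 0.503 -0.053  0.102] [ 0.383 -0.201 -0.004] [0.66  0.058 0.198]
10134 ((505.64544677734375, -55.347076416015625), (170.6688690185547, 200.56265258789062), 70.87984466552734)
```

View pics/top.png

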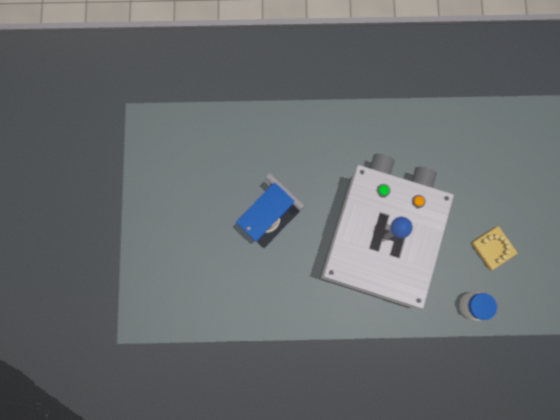

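View pics/side.png

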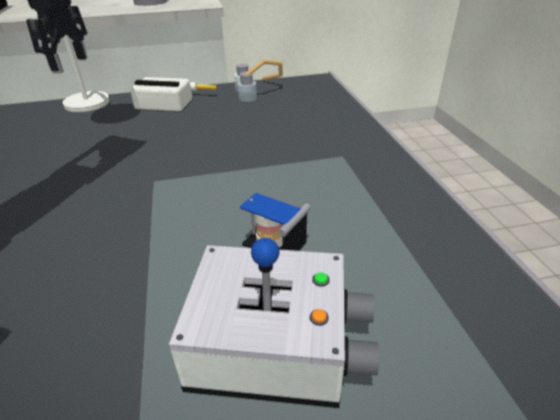

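The top view shows the green lamp at (384,190), amber at (419,201) and the knob at (401,228). The side view agrees. That puts the selector at about (0.506, -0.055) with yaw -19.1°, and the green lamp on its +y side.

apply_moves([
  {"jaw": 1,"offset": [-20,-20,-10],"rot": [0,0,-2]},
  {"jaw": 1,"offset": [-42,-41,0],"rot": [0,0,0]},
  {"jaw": 1,"offset": [-42,-41,0],"rot": [0,0,0]},
  {"jaw": 1,"offset": [-42,-41,0],"rot": [0,0,0]},
  {"jaw": 1,"offset": [-42,-41,0],"rot": [0,0,0]},
])

```text
time_s: 1.27
eef_pos: [0.324, 0.2993, 0.2416]
eef_rot: [0.0, 0.165, 0.986, 0.0]
wrist_force: [0.5, -1.2, 0.0]
opening: 1.001
grasp_force: 0.0
```

apply_moves([
  {"jaw": 1,"offset": [-42,-41,0],"rot": [0,0,0]},
  {"jaw": 1,"offset": [-42,-41,0],"rot": [0,0,0]},
  {"jaw": 1,"offset": [-42,-41,0],"rot": [0,0,0]},
  {"jaw": 1,"offset": [-42,-41,0],"rot": [0,0,0]},
  {"jaw": 1,"offset": [-42,-41,0],"rot": [0,0,0]},
])

```text
time_s: 1.9
eef_pos: [0.4556, 0.0365, 0.2417]
eef_rot: [0.001, 0.166, 0.986, 0.0]
wrist_force: [1.1, -0.0, -0.0]
opening: 1.0
grasp_force: 0.0
```

```bash
cat > m.py <<'E'
from h import *
from scipy.spatial.transform import Rotation as R
o=ctrl.get_obs(); q=np.array(o['eef_rot']); M=R.from_quat(q[[1,2,3,0]]).as_matrix()
e=np.array(o['eef_pos'])
print(o['time_s'],'tcp',e,'toolx',M[:,0].round(3),'F',np.round(o['wrist_force'],1),'open',o['opening'],o['grasp_force'])
O=np.array([.5056,-.0553,0]); a=np.deg2rad(-19.1); S=np.array([[np.cos(a),-np.sin(a),0],[np.sin(a),np.cos(a),0],[0,0,1]])
print('tcp in sel mm',((e-O)@S*1000).round(1))
def knob(c):
    im,d=ctrl.camera(c)
    for r in ctrl.outline_of(c,'knob')[:1]:
        p=region_pts(c,r['region'],d); p=p[p[:,2]>.165]
        # sphere fit, radius 17 mm
        from scipy.optimize import least_squares
        f=least_squares(lambda x:np.linalg.norm(p-x,axis=1)-.017,p.mean(0)-[0,0,.01],loss='soft_l1',f_scale=.001)
        print(c,r['score'],len(p),'knob',f.x.round(4),'sel mm',((f.x-O)@S*1000).round(1),'tool off',((f.x-e)@M*1000).round(1))
    return im
E
python3 -c "
from m import *
knob('side');im=knob('top')"
```

```text
1.9 tcp [0.45560415 0.036522   0.24172128] toolx [-0.945  0.327 -0.001] F [ 1.1 -0.  -0. ] open 0.999724823399079 0.0
tcp in sel mm [-77.3  70.4 241.7]
side 0.64 653 knob [ 0.5082 -0.0592  0.1797] sel mm [  3.7  -2.8 179.7] tool off [-80.9 -73.3  62.1]
```

apply_moves([
  {"jaw": 1,"offset": [-40,-36,0],"rot": [0,0,0]},
  {"jaw": 1,"offset": [-40,-36,0],"rot": [0,0,0]},
  {"jaw": 1,"offset": [0,0,30],"rot": [0,0,0]},
  {"jaw": 1,"offset": [0,0,30],"rot": [0,0,0]},
  {"jaw": 1,"offset": [0,0,0],"rot": [0,0,0]},
])

```text
time_s: 2.72
eef_pos: [0.5049, -0.0535, 0.1791]
eef_rot: [-0.003, 0.165, 0.986, 0.001]
wrist_force: [0.0, 0.7, -0.7]
opening: 0.997
grasp_force: 0.0
```

```bash
python3 -c "
from m import *
knob('side');im,d=ctrl.camera('side');cv2.imwrite('pics/s2.png',im[:,:,::-1])"
```

```text
2.725 tcp [ 0.50487326 -0.0535033   0.17905543] toolx [-0.946  0.325  0.006] F [ 0.   0.7 -0.7] open 0.9970137622647923 0.0
tcp in sel mm [ -1.3   1.5 179.1]
side 0.86 368 knob [ 0.5079 -0.0593  0.1798] sel mm [  3.5  -3.  179.8] tool off [-4.8 -4.4 -0.7]
```

View pics/s2.png

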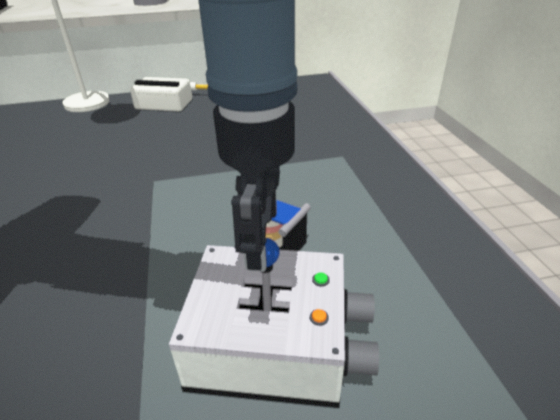

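The fingers stand on either side of the knob, which shows at (268,253). Next I centre on it, lower and grip.

apply_moves([
  {"jaw": 1,"offset": [-4.5,-4,25],"rot": [0,0,0]},
  {"jaw": 0.5,"offset": [0,0,0],"rot": [0,0,0]},
  {"jaw": 0.2,"offset": [0,0,0],"rot": [0,0,0]},
  {"jaw": 0.2,"offset": [0,0,0],"rot": [0,0,0]},
  {"jaw": 0.2,"offset": [0,0,0],"rot": [0,0,0]},
])

```text
time_s: 3.5
eef_pos: [0.511, -0.061, 0.1579]
eef_rot: [0.001, 0.166, 0.986, -0.0]
wrist_force: [0.3, 2.2, 6.2]
opening: 0.371
grasp_force: 58.9
```

```bash
python3 -c "
from m import *
knob('side')"
```

```text
3.5 tcp [ 0.51098422 -0.06100272  0.15791318] toolx [-0.945  0.327 -0.003] F [0.3 2.2 6.2] open 0.37092284575363493 58.86240363121033
tcp in sel mm [  7.   -3.6 157.9]
side 0.79 63 knob [ 0.5069 -0.0613  0.1806] sel mm [  3.1  -5.2 180.6] tool off [  3.7  -1.6 -22.7]
```

apply_moves([
  {"jaw": 0.2,"offset": [1,9,0],"rot": [0,0,0]},
  {"jaw": 0.2,"offset": [1,9,0.5],"rot": [0,0,0]},
  {"jaw": 0.2,"offset": [1,9,1],"rot": [0,0,0]},
  {"jaw": 0.2,"offset": [0,8,1.5],"rot": [0,0,0]},
  {"jaw": 0.2,"offset": [0,0,0],"rot": [0,0,0]},
])

```text
time_s: 4.22
eef_pos: [0.5206, -0.029, 0.1561]
eef_rot: [0.003, 0.165, 0.986, -0.002]
wrist_force: [0.6, -4.1, 9.8]
opening: 0.364
grasp_force: 61.9
```

```bash
python3 -c "
from m import *
knob('side')"
```

```text
4.225 tcp [ 0.52062955 -0.02895049  0.15613092] toolx [-0.945  0.326 -0.006] F [ 0.6 -4.1  9.8] open 0.3642393999398839 61.851357221603394
tcp in sel mm [  5.6  29.8 156.1]
side 0.64 78 knob [ 0.5163 -0.0314  0.1796] sel mm [  2.3  26.  179.6] tool off [  3.2  -3.9 -23.5]
```

apply_moves([
  {"jaw": 0.2,"offset": [-10,1,0.3],"rot": [0,0,0]},
  {"jaw": 0.2,"offset": [-10,0.5,0.8],"rot": [0,0,0]},
  {"jaw": 0.2,"offset": [-10,0,1.4],"rot": [0,0,0]},
  {"jaw": 0.2,"offset": [-10,0,2],"rot": [0,0,0]},
  {"jaw": 0.2,"offset": [-5,0,1.5],"rot": [0,0,0]},
])

```text
time_s: 4.95
eef_pos: [0.5628, -0.0408, 0.149]
eef_rot: [0.001, 0.166, 0.986, -0.0]
wrist_force: [-1.2, 0.6, 8.6]
opening: 0.367
grasp_force: 62.4
```

```bash
python3 -c "
from m import *
knob('side');im,d=ctrl.camera('side');cv2.imwrite('pics/s3.png',im[:,:,::-1])"
```

```text
4.95 tcp [ 0.5627585  -0.04076329  0.14903684] toolx [-0.945  0.327 -0.002] F [-1.2  0.6  8.6] open 0.36737276954704806 62.43651509284973
tcp in sel mm [ 49.3  32.4 149. ]
side 0.61 12 knob [ 0.5581 -0.0422  0.1717] sel mm [ 45.3  29.6 171.7] tool off [  3.9  -2.8 -22.7]
```

View pics/s3.png

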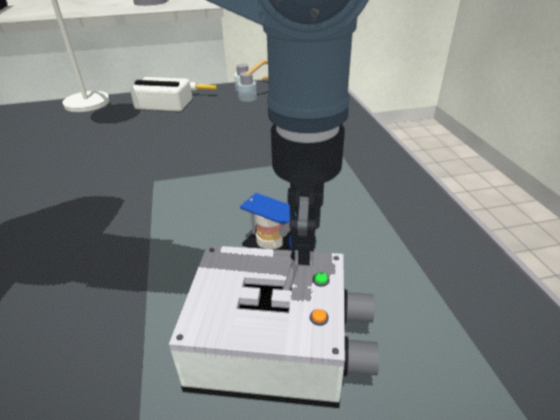

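The stem is in the green slot near its end, with the green lamp at (321,279). I'll press on to the stop.

apply_moves([
  {"jaw": 0.2,"offset": [-2,0,0.5],"rot": [0,0,0]},
  {"jaw": 0.2,"offset": [-2,0,0.5],"rot": [0,0,0]},
  {"jaw": 0.2,"offset": [-1,0,0],"rot": [0,0,0]},
  {"jaw": 0.2,"offset": [0,0,0],"rot": [0,0,0]},
  {"jaw": 0.2,"offset": [0,0,0],"rot": [0,0,0]},
])

```text
time_s: 5.72
eef_pos: [0.5651, -0.0411, 0.1481]
eef_rot: [-0.001, 0.166, 0.986, 0.0]
wrist_force: [-10.3, 2.8, 15.5]
opening: 0.365
grasp_force: 63.4
```

```bash
python3 -c "
from m import *
knob('side')"
```

```text
5.725 tcp [ 0.56505837 -0.04106313  0.14807777] toolx [-0.945  0.327  0.003] F [-10.3   2.8  15.5] open 0.3654539106559783 63.3587121963501
tcp in sel mm [ 51.5  32.9 148.1]
side 0.57 6 knob [ 0.561  -0.0478  0.1736] sel mm [ 49.9  25.2 173.6] tool off [  1.7  -7.7 -25.5]
```

A backward force of about 10 N shows it is against the stop. Releasing and rising.

apply_moves([
  {"jaw": 0.5,"offset": [0,0,0],"rot": [0,0,0]},
  {"jaw": 1,"offset": [0,0,0],"rot": [0,0,0]},
  {"jaw": 1,"offset": [0,0,0],"rot": [0,0,0]},
  {"jaw": 1,"offset": [0,0,0],"rot": [0,0,0]},
  {"jaw": 1,"offset": [0,0,0],"rot": [0,0,0]},
])

```text
time_s: 6.45
eef_pos: [0.5663, -0.0419, 0.1462]
eef_rot: [-0.0, 0.166, 0.986, 0.0]
wrist_force: [0.5, -0.0, -0.2]
opening: 1.001
grasp_force: 0.0
```

apply_moves([
  {"jaw": 1,"offset": [0,0,-20],"rot": [0,0,0]},
  {"jaw": 1,"offset": [0,0,-40],"rot": [0,0,0]},
  {"jaw": 1,"offset": [0,0,-50],"rot": [0,0,0]},
  {"jaw": 1,"offset": [50,0,-30],"rot": [0,0,0]},
  {"jaw": 1,"offset": [50,0,0],"rot": [0,0,0]},
])

```text
time_s: 7.08
eef_pos: [0.4723, -0.0094, 0.2892]
eef_rot: [0.003, 0.166, 0.986, -0.0]
wrist_force: [0.0, 0.6, 0.4]
opening: 0.998
grasp_force: 0.0
```

```bash
python3 -c "
from m import *
knob('side');im,d=ctrl.camera('side');cv2.imwrite('pics/s4.png',im[:,:,::-1]);knob('top')
"
```

```text
7.075 tcp [ 0.47226323 -0.00936013  0.28918975] toolx [-0.945  0.327 -0.005] F [0.  0.6 0.4] open 0.9979807033495811 0.0
tcp in sel mm [-46.5  32.5 289.2]
```

View pics/s4.png

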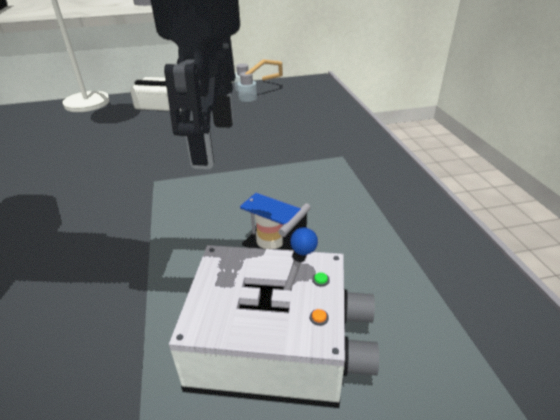

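The knob at (304,241) is free and forward by the green lamp, and the articulator hasn't moved. I'll check the knob position by colour.

```bash
python3 -c "
from m import *
from scipy.optimize import least_squares
im,d=ctrl.camera('side'); i=im.astype(int)
reg=(i[...,2]>i[...,0]+40)&(i[...,2]>i[...,1]+20); m=np.zeros_like(reg); m[222:262,286:322]=1
p=region_pts('side',reg&m,d); p=p[p[:,2]>.158]; p=p[np.linalg.norm(p-np.median(p,0),axis=1)<.025]
f=least_squares(lambda x:np.linalg.norm(p-x,axis=1)-.017,p.mean(0)-[0,0,.01],loss='soft_l1',f_scale=.001)
print(len(p),f.x,((f.x-O)@S*1000).round(1))
"
```

```text
7.325 tcp [ 0.47225086 -0.00936297  0.28668081] toolx [-0.945  0.327 -0.001] F [-0.2 -0.1 -1.3] open 1.0033412249647318 0.0
tcp in sel mm [-46.5  32.5 286.7]
571 [ 0.5603678  -0.04191345  0.17063635] [ 47.4  30.6 170.6]
```

The knob is at 47.4 mm forward, 30.6 mm to the green side and 170.6 mm high, so it is home.

```bash
python3 -c "
from bench import ctrl
print(ctrl.hand_in())"
```

```text
the job is handed in; nothing more can be done
None
```

The lever is fully home at the green lamp and released, the articulator looks undisturbed in the last side picture, and the job was handed in at about 7.3 s.

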